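Stow the lens drawer, open the empty one

ROBOT

A 6-joint arm with a two-finger parallel gripper is mounted at the origin on the work surface. World frame = base frame: x ahead of the robot, y to its left, z up, the work surface at z = 0. Lengths are in m, angles in rad, forces in N, time in s.
With the tool pointing down it reaches from about 0.4 to 0.825 m from the base axis. Payload 7 kg.
Tool frame: the origin (TCP) lies midway between the tips of the shut fingers; the grasp point (between the pads) lies 19 mm behind it; z points along the fingers, y is the line along which they close (so a half turn about z gives the same grasp; the last joint's range is limited). The gripper opens to 88 mm and grips with 3 to 60 N. Pads are 19 mm wide; open, the fingers measure 130 mm over their backs; the gripper's body (78 mm by 193 mm) begins 47 mm behind the grasp point.
Start: joints at [1.42, 0.359, 0.012, 0, -1.224, -0.288], TCP at [0.287, 0.611, 0.203] pointing down, gripper open.
Joint ranges: [-3.07, 3.07], [-1.43, 2.12], [-1.02, 1.25], [-3.03, 1.67], [-3.05, -0], [-3.03, 3.03]. Speed limits (rad/s): [2.39, 2.39, 3.01, 3.14, 3.14, 3.14].

INTERFACE

Orientations are given as [roll, pitch, yaw] about the fixed x, y, z axes, in that order (R = Rz(yaw) Ry(pitch) Rx(roll)).
In Python, from station import arm gives the robot as it stands.
- The arm moves only by the tool servo_tool, never from a script. Its argument "deltas" is a list of rows, each a list of 7 numbers: the closure, from -1 (fully open) to 1 (shut), then the shift along the tool's x, y, z in mm, then the turn, a rotation vector about the tool's x, y, z in degrees. In form: [[gripper, x, y, z, ax, ay, az], ...]. A call has 1 to 20 rows; each row shifts and turns the commanded pose from where the row before left it, along the tool's axes as they then stand; what a row does not reach is not made up. A row lasts 1/12 s, in which the tool goes at most 41.7 mm and 7.16 degrees, less where a joint would pass 70% of its speed; a pose out of reach is approached as far as the arm can. A call is refused whole if a number of a shift passes 41.7 or a number of a turn 7.16, either way. A call with a gripper value outside its range is refused whole. The fingers move at their own pace and stop on an object; "squeeze" is the grip in N (left out, the last holds). Time passes only in rows, so rows that do not move let the fingers close. It gives the time, the measured TCP pose, the force, the opening and the grip force at its end, in the units of the state.
- arm.get_state(): the state, without advancing time (a new reading comes with each control period).
- arm.grab_frame(name): name is "scene" or "top" or "wrist"; returns a dict with "color" (420x560x3 uint8, red, green, blue), "K" (3x3 intrinsics, pixels), "distortion" ([k1, k2, p1, p2, k3] as OpenCV has them; the pictures are not rectified), "position" and "orientation" of the camera in the world. Camera axes: x right, y down, z forward; pixel columns grow to the right and rows downward; lengths in m; the calibration is good to about 2 mm. A picture is of the moment at which its call begins. There is no depth.
- arm.job_done(): hands the job in; it is judged then, once.
Trained networks look in a picture, given as the dict that the camera call returned (one of the last four; its "shot" number tells which), for a name from the list of things; names that differ only in an ending like _2 or _b are one class to them, and where a whole thing is asked for, a point or a joint stands for the part that bears it (a point fixed in the world has none). Each returns a list of dicts, best first, with "conf" (0 to 1); they miss things now and then, are a little off and sometimes report something else, mostly with a low value. They report only what shows in the picture. A call takes as long as a camera call. They do not tell look-alikes from the thing itself.
- arm.recognise(query, picture): "at" ([x, y, z] in m, in the coordinates of the camera as it stood for that picture, good to about 4 mm: the middle of the surface that is visible of it).
The state is a dict: "t": time; "q": joint angles; "qd": joint speeds; "joint_efforts": joint torques, N m; "eef_pos": TCP position; "ee_rot": TCP orientation; "force": force on the tool from outside, world axes, zero at the start; "moment": the same for the moment, N m; "width": finger opening in m; "gripper_force": force on a finger pad.
Only numpy, scipy, OpenCV 4.12 (cv2) and the standard library are available. Lean on these libraries where they do the work, as an engineer would, in place of code of your own. Each camera call takes 0.05 s, during which the arm holds its last target. There are 200 camera calls.

TASK

Push the orange-fronted drawer that holds the camera lens fully shut with your fingertips, gently enough that the lens stays standing in it. Then reach a fingertip inside the front of the empty drawer and push it outwards until it is all the way open for the next job. Do not grip anything, do not touch the lens, and leave everything else on the bench where it is.

Things in the scene. Friction and masses are not known exactly. Their poses are not given: they have to be found in the camera images.
- lens_cabinet: grey single-drawer parts cabinet, fixed; shell 175 deep x 116 wide x 78 high mm. Origin: centre of its underside, on the table; x points into the cabinet, away from the drawer front, z up. Shell's front edge 80 mm on the -x side of the origin; roof underside 74 mm up. This one's drawer holds the lens; it may stand on the left or the right.
- lens_drawer (a joint): drawer travel in m: 0 fully home (front against the shell), 0.13 at the stop fully open; slides along the cabinet's -x as it opens. About 2 N of sliding friction, stays where it is left. The clear opening between inner panel and shell's front edge equals the joint value. Starts at 0.08 to 0.12.
- lens_face (a point): orange outer panel of the lens drawer's front, 112 wide x 66 high x 5 thick mm. Point: centre of its outer (robot-side) surface, 40 mm above the table; x points into the cabinet (the way that shuts the drawer), z up. It spans 7 to 73 mm above the table. The white tray behind it has sides 51 mm high above the table.
- lens_inner (a point): orange inner panel of the lens drawer's front, 100 wide x 55 high x 5 thick mm, flat against the outer panel (front 10 mm thick in all). Point: centre of its inner surface, 37.5 mm above the table, where a fingertip inside the drawer pushes; x points into the cabinet, z up. Spans 10 to 65 mm above the table. Tray floor 10 mm above the table, tray 97 wide, 157 long inside.
- empty_cabinet: grey single-drawer parts cabinet, fixed; shell 175 deep x 116 wide x 78 high mm. Origin: centre of its underside, on the table; x points into the cabinet, away from the drawer front, z up. Shell's front edge 80 mm on the -x side of the origin; roof underside 74 mm up. This one's drawer is empty; otherwise the two cabinets look the same.
- empty_drawer (a joint): drawer travel in m: 0 fully home (front against the shell), 0.13 at the stop fully open; slides along the cabinet's -x as it opens. About 2 N of sliding friction, stays where it is left. The clear opening between inner panel and shell's front edge equals the joint value. Starts at 0.065 to 0.085.
- empty_face (a point): orange outer panel of the empty drawer's front, 112 wide x 66 high x 5 thick mm. Point: centre of its outer (robot-side) surface, 40 mm above the table; x points into the cabinet (the way that shuts the drawer), z up. It spans 7 to 73 mm above the table. The white tray behind it has sides 51 mm high above the table.
- empty_inner (a point): orange inner panel of the empty drawer's front, 100 wide x 55 high x 5 thick mm, flat against the outer panel (front 10 mm thick in all). Point: centre of its inner surface, 37.5 mm above the table, where a fingertip inside the drawer pushes; x points into the cabinet, z up. Spans 10 to 65 mm above the table. Tray floor 10 mm above the table, tray 97 wide, 157 long inside.
- lens: black camera lens barrel with a silver band and glass on top, 48 diameter x 45 high mm, about 0.12 kg, loose, standing on the tray floor of the lens drawer, its top 55 mm above the table; it rides along with the drawer. Origin: centre of its underside, z up.
- camera: black compact camera lying on its back on the blue mat, 62 x 108 mm, 48 high to the top of its lens tube. Bystander, loose. Origin: centre of its underside.
- battery: yellow and white camera battery, 40 x 53 x 14 mm, lying on the blue mat (2 mm thick). Bystander, loose. Origin: centre of its underside.
- cup: green plastic parts cup, 56 diameter x 50 high mm, on the blue mat. Bystander, loose. Origin: centre of its underside.
- spool: solder spool with yellow top, 64 diameter x 46 high mm, standing on the table. Bystander, loose. Origin: centre of its underside.
- can: red spray can with blue and yellow bands and a white cap, 66 diameter x 190 high mm, standing on the table. Bystander, loose. Origin: centre of its underside.
- screwdriver: orange-handled screwdriver, 170 mm long, lying on the table along its own x. Bystander, loose. Origin: underside, near the middle of its length.
Not all that is in view belongs to the job. What is shaped like the lens but purple or red is not meant.

How it is judged:
By the outcome, as a careful person would: the job done as asked, in the order asked, and still so for the second after the job is handed in, with the robot touching nothing.
It also fails if it takes over 48 s, if anything falls off the work surface, if the arm or the gripper's body presses on something with over 40 N, if the wrist force passes 120 N, or if a joint passes its speed limit or range.

## Working session

There is one attempt and no reset: what is moved stays moved. The work goes in short steps, Python scripts to look and compute and a tool call to move; the robot and the scene stay as the last step left them, time stands still between calls to the robot, and variables do not carry over. Pictures are saved under pics/ and viewed, at most 10 in all, crops included, and the job is handed in when it is done.

Besides the shell and the picture viewer there is one more tool, called after "Request:" as name(argument=value, ...), one argument or row to a line, values as JSON. servo_tool: Moves the arm, as the interface text tells. Its arguments: {"type":"object","properties":{"deltas":{"type":"array","items":{"type":"array","items":{"type":"number"}}},"squeeze":{"type":"number"}},"required":["deltas"]}

```bash
mkdir -p pics
cat > h.py <<'E'
import numpy as np, cv2
from station import arm
from scipy.spatial.transform import Rotation as Ro
def R(o):
    o=np.array(o,float)
    if o.shape==(3,3): return o
    return Ro.from_euler('xyz',o).as_matrix() if o.size==3 else Ro.from_quat(o).as_matrix()
def world(f,p): return R(f['orientation'])@np.array(p)+np.array(f['position'])
def pix(f,P):
    r=R(f['orientation']); c=np.array(f['position'])
    P=np.atleast_2d(P).astype(float)
    return cv2.projectPoints((P-c)@r,np.zeros(3),np.zeros(3),np.array(f['K']),np.array(f['distortion']))[0][:,0]
def unpix(f,uv,z):
    u=cv2.undistortPoints(np.array(uv,float).reshape(-1,1,2),np.array(f['K']),np.array(f['distortion']))[:,0]
    d=np.c_[u,np.ones(len(u))]@R(f['orientation']).T; c=np.array(f['position'])
    return c+d*((z-c[2])/d[:,2])[:,None]
E
python3 - <<'E'
from h import *
s=arm.get_state(); print(s)
fs={}
for n in('scene','top'):
    f=arm.grab_frame(n); fs[n]=f
    cv2.imwrite(f'pics/{n}1.png',f['color'][...,::-1]); print(n,f['position'],f['orientation'],f['shot'])
    np.save(f'{n}.npy',f,allow_pickle=True)
    for q in['lens_cabinet','lens_face','lens_inner','lens','camera','battery','cup','spool','can','screwdriver']:
        for d in arm.recognise(q,f)[:4]:
            if d['conf']>.2: w=world(f,d['at']); print(q,round(d['conf'],2),w.round(3),pix(f,w)[0].round())
E
```

```text
{'t': 0.0, 'q': array([ 1.42008941e+00,  3.59371963e-01,  1.10655911e-02, -3.39149484e-04,
       -1.22408770e+00, -2.88135660e-01]), 'qd': array([ 3.08660382e-05, -1.25566272e-03,  9.46049963e-04, -1.84040382e-03,
       -7.35728468e-04, -7.27788520e-04]), 'joint_efforts': array([ 1.64664812e-03, -5.82724357e+01,  2.93044013e+01,  6.99646980e+00,
        6.95226394e-03, -1.65991491e-04]), 'eef_pos': array([0.2865886 , 0.61056484, 0.20163728]), 'ee_rot': array([ 3.13997017e+00, -1.48386194e-04, -4.38957959e-01]), 'force': array([ 0.89065019,  0.06059071, -0.50889892]), 'moment': array([ 0.04265613,  0.00113991, -0.0175895 ]), 'gripper_force': 0.0, 'width': 0.08765498098352284}
scene [1.14633482 0.05084449 0.79929065] [-2.46428522 -0.01371113  1.71019268] 1
lens_cabinet 0.75 [0.675 0.186 0.075] [374. 262.]
lens_face 0.76 [0.476 0.184 0.038] [370. 203.]
lens_face 0.38 [ 0.53  -0.178  0.038] [224. 202.]
lens_inner 0.91 [0.478 0.187 0.033] [371. 204.]
lens_inner 0.65 [ 0.421 -0.017  0.013] [293. 185.]
lens 0.74 [0.62  0.009 0.039] [294. 241.]
lens 0.63 [0.416 0.126 0.043] [348. 181.]
len
[... 538 characters left out ...]
73 [ 0.407 -0.291  0.029] [410. 262.]
lens_face 0.95 [0.523 0.189 0.01 ] [207. 210.]
lens_inner 0.98 [0.526 0.189 0.013] [207. 208.]
lens 0.82 [0.399 0.12  0.045] [232. 262.]
lens 0.59 [0.525 0.2   0.054] [199. 206.]
lens 0.57 [0.558 0.079 0.045] [252. 194.]
lens 0.57 [0.602 0.004 0.045] [284. 176.]
camera 0.76 [ 0.407 -0.291  0.03 ] [410. 261.]
battery 0.56 [ 0.416 -0.016  0.023] [292. 255.]
battery 0.55 [0.388 0.278 0.028] [165. 265.]
cup 0.68 [0.389 0.279 0.02 ] [166. 265.]
spool 0.69 [0.525 0.369 0.047] [128. 205.]
spool 0.45 [0.519 0.191 0.013] [206. 211.]
can 0.6 [0.653 0.354 0.148] [121. 139.]
can 0.49 [0.521 0.188 0.011] [208. 210.]
screwdriver 0.58 [ 0.555 -0.401  0.017] [452. 200.]
```

View pics/top1.png

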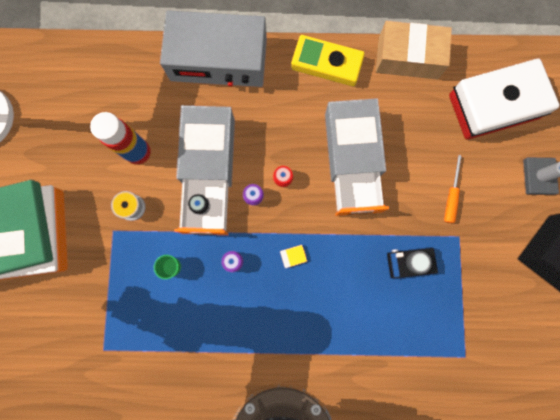

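View pics/scene1.png

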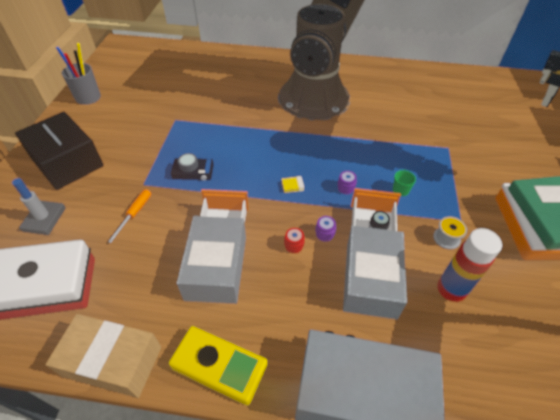

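Top view: the black, silver-banded lens is at (198,204) in the left cabinet's drawer, whose front is near (202,231). The empty drawer is on the right, front near (362,209). These could be taken for the lens: purple (253,194), purple (232,261) and red (283,176), all loose on the bench. I choose the left cabinet and check it in a close crop.

Run:
```python
from h import *
f=np.load('top.npy',allow_pickle=True).item()
c=f['color'][90:250,160:400,::-1]
cv2.imwrite('pics/crop1.png',cv2.resize(c,None,fx=3.33,fy=3.33,interpolation=cv2.INTER_CUBIC))
hsv=cv2.cvtColor(f['color'],cv2.COLOR_RGB2HSV)
m=((hsv[...,0]<13)&(hsv[...,1]>200)&(hsv[...,2]>170)).astype(np.uint8)
for nm,(x0,x1,y0,y1) in dict(lens=(170,240,222,242),empty=(325,400,198,220)).items():
    s=m[y0:y1,x0:x1]; n,l,st,ce=cv2.connectedComponentsWithStats(s); 
    k=1+st[1:,4].argmax(); ys,xs=np.where(l==k); xs=xs+x0;ys=ys+y0
    print(nm,st[k],xs.min(),xs.max())
    r=cv2.minAreaRect(np.c_[xs,ys].astype(np.float32)); b=cv2.boxPoints(r); print(b.round(1)); print(unpix(f,b,.073).round(4))
```

```text
lens [44  9 11  3 12] 214 224
[[214.  233. ]
 [224.  231. ]
 [224.3 232.7]
 [214.3 234.7]]
[[0.4614 0.1597 0.073 ]
 [0.4663 0.1374 0.073 ]
 [0.4624 0.1365 0.073 ]
 [0.4575 0.1588 0.073 ]]
empty [59 10  5  2  5] 384 388
[[384.  209. ]
 [388.  208. ]
 [388.2 208.7]
 [384.2 209.7]]
[[ 0.5224 -0.2227  0.073 ]
 [ 0.5248 -0.2318  0.073 ]
 [ 0.5232 -0.2322  0.073 ]
 [ 0.5208 -0.2231  0.073 ]]
```

View pics/crop1.png

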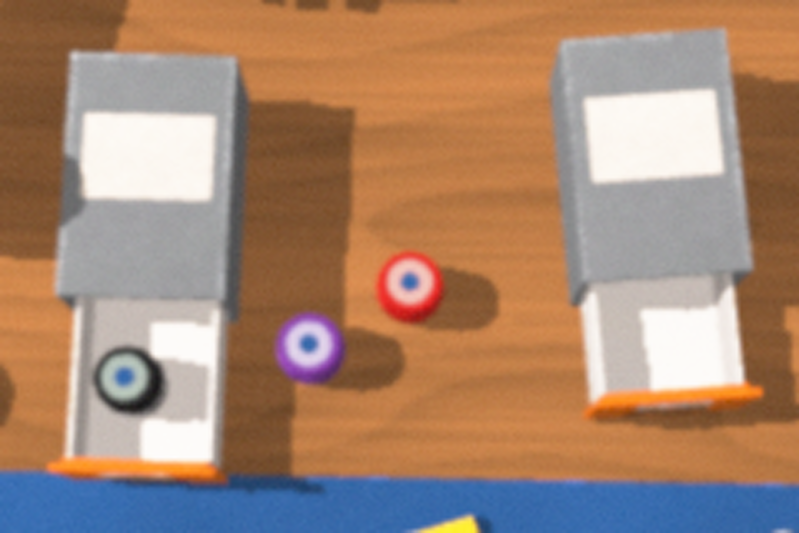

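```bash
cat > fit.py <<'E'
from h import *
from scipy.optimize import least_squares
f=np.load('top.npy',allow_pickle=True).item()
def pts(p,x):
    c,s=np.cos(p[2]),np.sin(p[2]); x=np.array(x); return np.c_[p[0]+c*x[:,0]-s*x[:,1],p[1]+s*x[:,0]+c*x[:,1],x[:,2]]
M=[(.095,.058,.078),(.095,-.058,.078),(-.08,-.058,.078),(-.08,.058,.078)]
def model(p): return np.vstack([pts(p,M),pts(p,[(-.09-p[3],.056,.073),(-.09-p[3],-.056,.073)])])
obs=dict(lens=[(71,52),(237,57),(227,303),(58,296),(49,469),(227,481)],empty=[(560,42),(724,29),(750,271),(570,280),(588,415),(761,398)])
res={}
for k,o in obs.items():
    o=np.array(o)/3.333+[160,90]
    r=least_squares(lambda p:(pix(f,model(p))-o).ravel(),[.62,.19 if k=='lens' else -.18,0,.08])
    res[k]=r.x; print(k,r.x.round(4),np.degrees(r.x[2]).round(2),(r.fun*3.33).round(1))
    print(' face',pts(r.x,[(-.09-r.x[3],0,.04)]).round(4),'inner',pts(r.x,[(-.08-r.x[3],0,.0375)]).round(4))
np.save('res.npy',res,allow_pickle=True)
if __name__=='__main__':
    img=f['color'][...,::-1].copy()
    img=cv2.resize(img[90:250,160:400],None,fx=3.333,fy=3.333,interpolation=cv2.INTER_CUBIC)
    for p in res.values():
        for q in (pix(f,model(p))-[160,90])*3.333: cv2.circle(img,tuple(int(v) for v in q),3,(0,255,0),1)
    cv2.imwrite('pics/fit.png',img)
    g=np.load('scene.npy',allow_pickle=True).item(); im2=cv2.resize(g['color'][165:325,160:430,::-1],None,fx=2.9,fy=2.9,interpolation=cv2.INTER_CUBIC)
    for p in res.values():
        for q in (pix(g,model(p))-[160,165])*2.9: cv2.circle(im2,tuple(int(v) for v in q),3,(0,255,0),1)
    cv2.imwrite('pics/fit2.png',im2)
    for k,n in(('lens .044',.044),):
        print(unpix(f,[np.array((127,378))/3.333+[160,90]],.055))
E
python3 fit.py
```

```text
lens [ 0.6623  0.189  -0.0014  0.1103] -0.08 [ 1.7  2.   0.5 -0.3  1.  -2.7  0.6  1.3  4.2  4.4 -7.9 -4.5]
 face [[0.462  0.1893 0.04  ]] inner [[0.472  0.1893 0.0375]]
empty [ 0.6835 -0.1596  0.0796  0.0793] 4.56 [-2.  -2.6 -1.4  0.2 -2.6  0.4  8.2  1.8  2.9 -3.2 -5.2  3.5]
 face [[ 0.5147 -0.1731  0.04  ]] inner [[ 0.5247 -0.1723  0.0375]]
[[0.5309371  0.20261881 0.055     ]]
```

View pics/fit2.png

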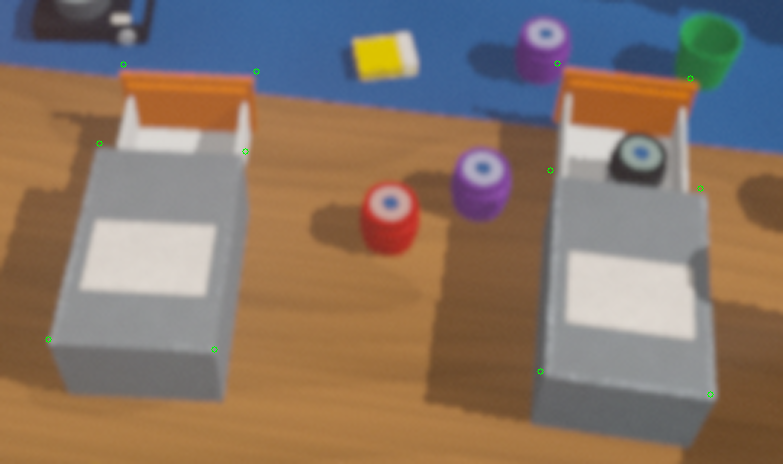

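```bash
cat > fit3.py <<'E'
from fit import *
g=np.load('scene.npy',allow_pickle=True).item()
ob2=dict(lens=[(714,393),(539,378),(555,180),(707,194),(697,83),(565,69)],empty=[(223,350),(52,347),(98,150),(246,152),(254,80),(122,73)])
K=['lens','empty']
def fun(v,full=False):
    e=[]
    for i,k in enumerate(K):
        p=v[4*i:4*i+4]; m=model(p)
        e.append(pix(f,m)+v[8:10]-(np.array(obs[k])/3.333+[160,90])); e.append(pix(g,m)+v[10:12]-(np.array(ob2[k])/2.9+[160,165]))
    return np.r_[np.vstack(e).ravel(),v[8:]/1.]
r=least_squares(fun,np.r_[res['lens'],res['empty'],0,0,0,0],loss='soft_l1')
print(r.x[8:].round(2),fun(r.x)[:48].round(1).reshape(4,12))
for i,k in enumerate(K):
    p=r.x[4*i:4*i+4]; res[k]=p; print(k,p.round(4),np.degrees(p[2]).round(2),' face',pts(p,[(-.09-p[3],0,.04)]).round(4),'inner',pts(p,[(-.08-p[3],0,.0375)]).round(4))
np.save('res.npy',res,allow_pickle=True)
E
python3 fit3.py
```

```text
lens [ 0.6623  0.189  -0.0014  0.1103] -0.08 [ 1.7  2.   0.5 -0.3  1.  -2.7  0.6  1.3  4.2  4.4 -7.9 -4.5]
 face [[0.462  0.1893 0.04  ]] inner [[0.472  0.1893 0.0375]]
empty [ 0.6835 -0.1596  0.0796  0.0793] 4.56 [-2.  -2.6 -1.4  0.2 -2.6  0.4  8.2  1.8  2.9 -3.2 -5.2  3.5]
 face [[ 0.5147 -0.1731  0.04  ]] inner [[ 0.5247 -0.1723  0.0375]]
[0.52 0.46 0.49 1.3 ] [[ 0.7  0.4  0.3  0.1 -0.3 -0.6 -0.4  0.1  0.2  1.  -3.4 -1.2]
 [-0.   2.6  1.4 -0.6 -0.1 -1.5 -0.7  0.3 -0.2  0.3 -0.8 -0.4]
 [-0.9 -0.2 -0.8  0.  -0.1 -0.   3.2  1.1  2.1 -1.4 -0.4 -0.1]
 [-1.5  1.1  0.2 -0.6  0.6 -0.5 -0.   1.1  0.4 -1.   0.1 -0.5]]
lens [ 0.6635  0.1908 -0.0104  0.1103] -0.6  face [[0.4631 0.1929 0.04  ]] inner [[0.4731 0.1928 0.0375]]
empty [ 0.684  -0.1589  0.0942  0.0771] 5.4  face [[ 0.5176 -0.1746  0.04  ]] inner [[ 0.5276 -0.1737  0.0375]]
```

Request:
servo_tool(
  deltas=[
    [1,0,0,0,0,0,-6.14],
    [1,0,0,0,0,0,-6.14],
    [1,0,0,0,0,0,-6.14],
    [1,0,0,0,0,0,-6.14],
    [1,9.4,29.7,0,0,0,0],
    [1,9.4,29.7,0,0,0,0],
    [1,9.4,29.7,0,0,0,0],
    [1,9.4,29.7,0,0,0,0],
    [1,9.4,29.7,0,0,0,0],
    [1,9.4,29.7,0,0,0,0],
    [1,9.4,29.7,0,0,0,0],
    [1,9.4,29.7,0,0,0,0],
    [1,9.4,29.7,0,0,0,0],
    [1,9.4,29.7,0,0,0,0],
    [1,9.4,29.7,0,0,0,0],
    [1,9.4,29.7,0,0,0,0],
    [1,9.4,29.7,0,0,0,0],
    [1,9.4,29.7,0,0,0,0],
    [1,0,0,20,0,0,0],
    [1,0,0,0,0,0,0],
  ],
)

```text
t: 2.77
eef_pos: [0.4131, 0.1917, 0.1805]
ee_rot: [3.14, 0.003, -0.013]
force: [-0.7, -0.4, -1.4]
width: 0.0006
gripper_force: 0.0
```

Request:
servo_tool(
  deltas=[
    [1,0,0,25,0,0,0],
    [1,0,0,25,0,0,0],
    [1,0,0,25,0,0,0],
    [1,0,0,25,0,0,0],
    [1,0,0,20,0,0,0],
    [1,0,0,15,0,0,0],
    [1,0,0,0,0,0,0],
    [1,6,0,0,0,0,0],
    [1,6,0,0,0,0,0],
    [1,6,0,0,0,0,0],
    [1,6,0,0,0,0,0],
    [1,2,0,0,0,0,0],
    [1,2,0,0,0,0,0],
    [1,2,0,0,0,0,0],
    [1,2,0,0,0,0,0],
    [1,2,0,0,0,0,0],
    [1,2,0,0,0,0,0],
  ],
)

```text
t: 4.18
eef_pos: [0.4503, 0.1935, 0.0476]
ee_rot: [3.142, 0.0, -0.01]
force: [-0.5, 0.2, 0.6]
width: 0.0004
gripper_force: 0.0
```

Run:
```python
from h import *
f=arm.grab_frame('scene'); s=arm.get_state(); print(s['eef_pos'],s['force'],s['t'])
cv2.imwrite('pics/c2.png',cv2.resize(f['color'][110:290,260:480,::-1],None,fx=3,fy=3,interpolation=cv2.INTER_CUBIC))
```

```text
[0.45061198 0.19367667 0.04765164] [1.37858689 0.25607009 0.49868311] 4.2333
```

View pics/c2.png

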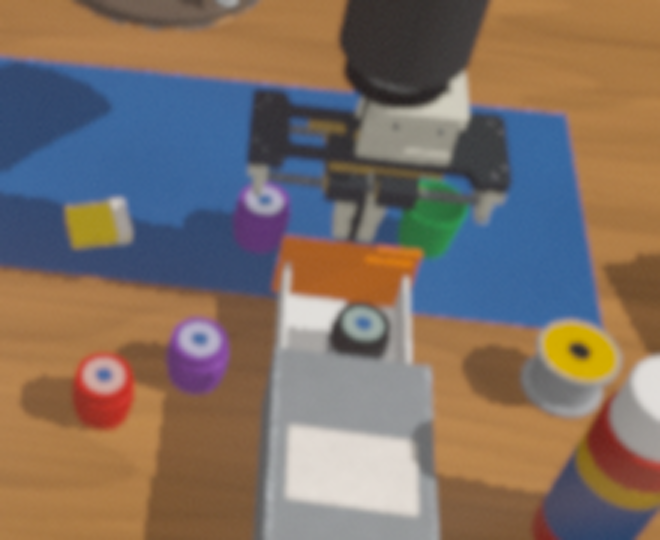

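The picture shows the shut fingers just behind the front panel at (355,230), with the lens standing at (360,330). Next comes a slow push.

Request:
servo_tool(
  deltas=[
    [1,1,0,0,0,0,0],
    [1,1,0,0,0,0,0],
    [1,1,0,0,0,0,0],
    [1,1,0,0,0,0,0],
    [1,1,0,0,0,0,0],
    [1,1,0,0,0,0,0],
    [1,1,0,0,0,0,0],
    [1,1.5,0,0,0,0,0],
    [1,2,0,0,0,0,0],
    [1,2.5,0,0,0,0,0],
    [1,3,0,0,0,0,0],
    [1,3,0,0,0,0,0],
    [1,3,0,0,0,0,0],
    [1,3,0,0,0,0,0],
    [1,3,0,0,0,0,0],
    [1,3,0,0,0,0,0],
    [1,3,0,0,0,0,0],
    [1,3,0,0,0,0,0],
    [1,3,0,0,0,0,0],
    [1,3,0,0,0,0,0],
  ],
)

```text
t: 5.9
eef_pos: [0.4934, 0.193, 0.0475]
ee_rot: [3.142, 0.0, -0.01]
force: [-2.3, 0.5, 0.9]
width: 0.0005
gripper_force: 1.1
```

Request:
servo_tool(
  deltas=[
    [1,3,0,0,0,0,0],
    [1,3,0,0,0,0,0],
    [1,3,0,0,0,0,0],
    [1,3,0,0,0,0,0],
    [1,3,0,0,0,0,0],
    [1,3,0,0,0,0,0],
    [1,3,0,0,0,0,0],
    [1,3,0,0,0,0,0],
    [1,3,0,0,0,0,0],
    [1,3,0,0,0,0,0],
    [1,3,0,0,0,0,0],
    [1,3,0,0,0,0,0],
    [1,3,0,0,0,0,0],
    [1,3,0,0,0,0,0],
    [1,2.5,0,0,0,0,0],
    [1,2,0,0,0,0,0],
    [1,1.5,0,0,0,0,0],
    [1,1,0,0,0,0,0],
  ],
)

```text
t: 7.4
eef_pos: [0.5424, 0.1926, 0.0476]
ee_rot: [3.142, -0.0, -0.01]
force: [-1.7, -0.1, -0.2]
width: 0.0007
gripper_force: 1.0
```

Pushing at about 2 N. The stop should come near x = 0.564, so I'll finish slowly.

Request:
servo_tool(
  deltas=[
    [1,1.5,0,0,0,0,0],
    [1,1.5,0,0,0,0,0],
    [1,1.5,0,0,0,0,0],
    [1,1.5,0,0,0,0,0],
    [1,1.5,0,0,0,0,0],
    [1,1.5,0,0,0,0,0],
    [1,1,0,0,0,0,0],
    [1,1,0,0,0,0,0],
    [1,1,0,0,0,0,0],
    [1,1,0,0,0,0,0],
    [1,1,0,0,0,0,0],
  ],
)

```text
t: 8.32
eef_pos: [0.5562, 0.1925, 0.0476]
ee_rot: [-3.142, -0.0, -0.01]
force: [-2.3, 0.5, 0.0]
width: 0.0007
gripper_force: 1.0
```

Request:
servo_tool(
  deltas=[
    [1,0.8,0,0,0,0,0],
    [1,0.8,0,0,0,0,0],
    [1,0.8,0,0,0,0,0],
    [1,0.8,0,0,0,0,0],
    [1,0.8,0,0,0,0,0],
  ],
)

```text
t: 8.73
eef_pos: [0.5602, 0.1924, 0.0476]
ee_rot: [3.142, 0.0, -0.01]
force: [-2.0, -0.0, 0.1]
width: 0.0005
gripper_force: 1.0
```

Request:
servo_tool(
  deltas=[
    [1,0.8,0,0,0,0,0],
    [1,0.8,0,0,0,0,0],
    [1,0.8,0,0,0,0,0],
    [1,0.8,0,0,0,0,0],
    [1,0.8,0,0,0,0,0],
  ],
)

```text
t: 9.15
eef_pos: [0.5642, 0.1924, 0.0476]
ee_rot: [3.142, 0.0, -0.01]
force: [-2.1, -0.0, -0.2]
width: 0.0003
gripper_force: 1.0
```

Request:
servo_tool(
  deltas=[
    [1,0.8,0,0,0,0,0],
    [1,0.8,0,0,0,0,0],
    [1,0.8,0,0,0,0,0],
  ],
)

```text
t: 9.4
eef_pos: [0.5649, 0.1922, 0.0473]
ee_rot: [3.141, 0.003, -0.011]
force: [-11.8, 2.0, 6.4]
width: 0.0001
gripper_force: 6.2
```

Request:
servo_tool(
  deltas=[
    [1,0.8,0,0,0,0,0],
    [1,0.8,0,0,0,0,0],
    [1,0.8,0,0,0,0,0],
  ],
)

```text
t: 9.65
eef_pos: [0.5651, 0.1921, 0.0471]
ee_rot: [3.141, 0.006, -0.011]
force: [-20.5, 6.6, 12.3]
width: 0.0006
gripper_force: 11.3
```

Request:
servo_tool(
  deltas=[
    [1,-4,0,0,0,0,0],
    [1,-4,0,0,0,0,0],
    [1,-10,0,0,0,0,0],
    [1,-15,0,0,0,0,0],
    [1,-10,0,0,0,0,0],
    [1,0,0,-25,0,0,0],
    [1,0,0,-35,0,0,0],
    [1,0,0,-35,0,0,0],
    [1,0,0,-25,0,0,0],
    [1,0,0,0,0,0,-6],
    [1,0,0,0,0,0,0],
  ],
)

```text
t: 10.57
eef_pos: [0.5266, 0.1935, 0.1697]
ee_rot: [-3.139, -0.004, 0.099]
force: [-0.1, -0.9, -1.5]
width: 0.0006
gripper_force: 0.0
```

Run:
```python
from h import *
s=arm.get_state(); print(s['eef_pos'],s['ee_rot'],s['force'],s['t'])
y=s['ee_rot'][2]; d=np.array([.5625,-.1704])-s['eef_pos'][:2]
print('tool shift',d@[np.cos(y),np.sin(y)],d@[np.sin(y),-np.cos(y)])
f=arm.grab_frame('top')
a=cv2.resize(f['color'][90:250,160:400,::-1],None,fx=3.33,fy=3.33,interpolation=cv2.INTER_CUBIC); cv2.imwrite('pics/c3.png',a)
```

```text
[0.52662191 0.19349513 0.1696995 ] [-3.13917164 -0.00396405  0.09938253] [-0.12398267 -0.91575269 -1.49926945] 10.5667
tool shift -0.0004042629953362595 0.36565932004222773
```

View pics/c3.png

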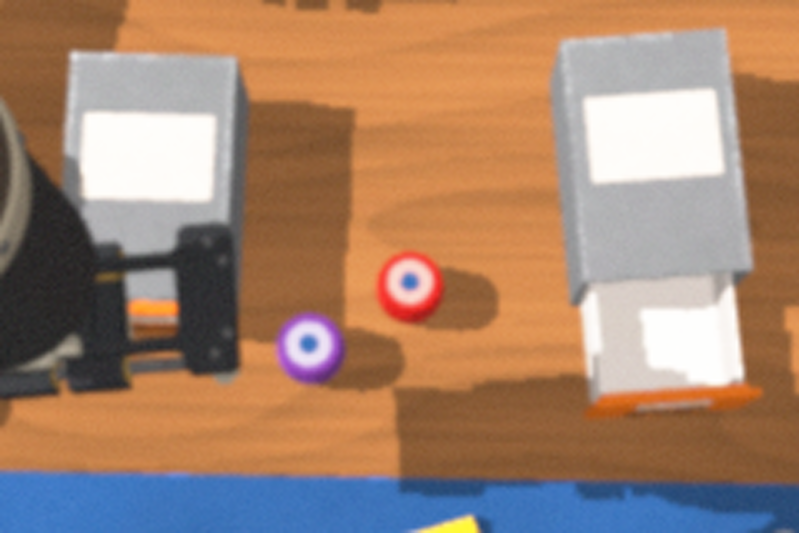

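The lens drawer's front now sits at the shell, at (155,308). The empty drawer is untouched and open, with its front at (675,400). Moving over it.

Request:
servo_tool(
  deltas=[
    [1,0,20,0,0,0,0],
    [1,0,32,0,0,0,0],
    [1,0,32,0,0,0,0],
    [1,0,32,0,0,0,0],
    [1,0,32,0,0,0,0],
    [1,0,32,0,0,0,0],
    [1,0,32,0,0,0,0],
    [1,0,32,0,0,0,0],
    [1,0,32,0,0,0,0],
    [1,0,32,0,0,0,0],
    [1,0,32,0,0,0,0],
    [1,0,25.5,0,0,0,0],
    [1,0,0,25,0,0,0],
    [1,0,0,25,0,0,0],
    [1,0,0,20,0,0,0],
    [1,0,0,0,0,0,0],
  ],
)

```text
t: 11.95
eef_pos: [0.5563, -0.171, 0.0919]
ee_rot: [-3.14, 0.009, 0.09]
force: [-0.5, 1.1, -0.2]
width: 0.0004
gripper_force: 0.0
```

Run:
```python
from h import *
s=arm.get_state(); print(s['eef_pos'],s['ee_rot'],s['force'],s['t'])
y=s['ee_rot'][2]; d=np.array([.5625,-.1704])-s['eef_pos'][:2]
print('tool shift',d@[np.cos(y),np.sin(y)],d@[np.sin(y),-np.cos(y)])
f=arm.grab_frame('scene')
a=cv2.resize(f['color'][130:310,140:360,::-1],None,fx=3.33,fy=3.33,interpolation=cv2.INTER_CUBIC); cv2.imwrite('pics/c4.png',a)
```

```text
[ 0.556303   -0.17099355  0.09192655] [-3.13979926  0.00918176  0.09002003] [-0.50851413  1.11743834 -0.16972383] 11.95
tool shift 0.006225269975947484 -3.4046480088039987e-05
```

View pics/c4.png

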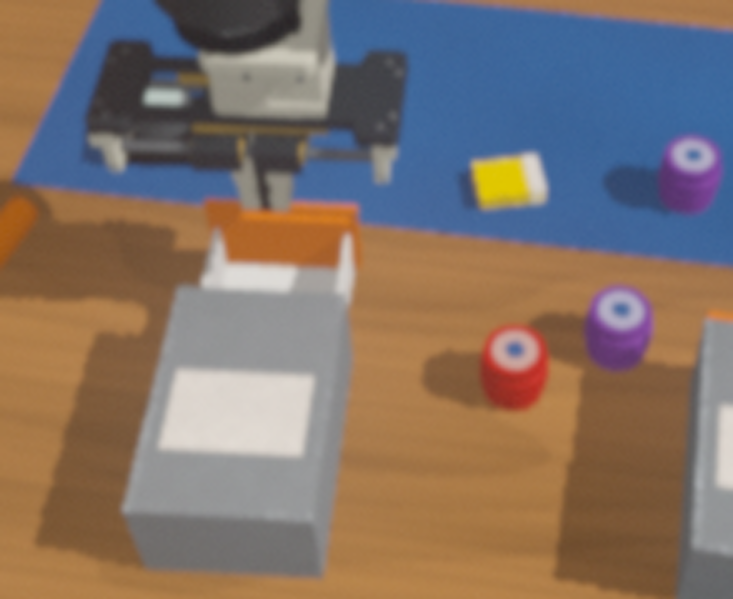

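The shut fingertips, at (265,205) and 92 mm up, are just inside the front panel by calibration, with nothing below but the tray. Going down.

Request:
servo_tool(
  deltas=[
    [1,6,0,0,0,0,0],
    [1,0,0,8,0,0,0],
    [1,0,0,8,0,0,0],
    [1,0,0,8,0,0,0],
    [1,0,0,8,0,0,0],
    [1,0,0,8,0,0,0],
    [1,0,0,8,0,0,0],
    [1,0,0,4,0,0,0],
    [1,0,0,0,0,0,0],
  ],
)

```text
t: 12.75
eef_pos: [0.5656, -0.1705, 0.0442]
ee_rot: [-3.141, 0.002, 0.094]
force: [0.5, -0.1, -0.6]
width: 0.0009
gripper_force: 0.0
```

Request:
servo_tool(
  deltas=[
    [1,-3,0,0,0,0,0],
    [1,-3,0,0,0,0,0],
    [1,-3,0,0,0,0,0],
    [1,-3,0,0,0,0,0],
    [1,-3,0,0,0,0,0],
    [1,-2,0,0,0,0,0],
    [1,-2,0,0,0,0,0],
    [1,-2,0,0,0,0,0],
    [1,-2,0,0,0,0,0],
    [1,-2,0,0,0,0,0],
    [1,-2,0,0,0,0,0],
    [1,-2,0,0,0,0,0],
  ],
)

```text
t: 13.75
eef_pos: [0.5374, -0.1733, 0.0456]
ee_rot: [3.142, -0.0, 0.095]
force: [-0.2, -0.1, 0.5]
width: 0.0005
gripper_force: 0.0
```

Request:
servo_tool(
  deltas=[
    [1,-2,0,0,0,0,0],
    [1,-2,0,0,0,0,0],
    [1,-3,0,0,0,0,0],
    [1,-3,0,0,0,0,0],
    [1,-3,0,0,0,0,0],
    [1,-3,0,0,0,0,0],
    [1,-3,0,0,0,0,0],
    [1,-3,0,0,0,0,0],
    [1,-3,0,0,0,0,0],
    [1,-3,0,0,0,0,0],
    [1,-3,0,0,0,0,0],
    [1,-3,0,0,0,0,0],
    [1,-2,0,0,0,0,0],
    [1,-2,0,0,0,0,0],
    [1,-1,0,0,0,0,0],
  ],
)

```text
t: 15.0
eef_pos: [0.4985, -0.1769, 0.0456]
ee_rot: [-3.142, 0.0, 0.095]
force: [2.3, 2.3, -0.1]
width: 0.0004
gripper_force: 1.0
```

Request:
servo_tool(
  deltas=[
    [1,-1,0,0,0,0,0],
    [1,-1,0,0,0,0,0],
    [1,-1,0,0,0,0,0],
    [1,-1,0,0,0,0,0],
    [1,-1,0,0,0,0,0],
    [1,-1,0,0,0,0,0],
  ],
)

```text
t: 15.5
eef_pos: [0.4927, -0.1775, 0.0456]
ee_rot: [-3.142, -0.0, 0.095]
force: [0.8, 2.3, 0.9]
width: 0.0001
gripper_force: 1.1
```

Request:
servo_tool(
  deltas=[
    [1,-1,0,0,0,0,0],
    [1,-1,0,0,0,0,0],
    [1,-1,0,0,0,0,0],
    [1,-1,0,0,0,0,0],
    [1,-1,0,0,0,0,0],
    [1,-1,0,0,0,0,0],
  ],
)

```text
t: 16.0
eef_pos: [0.4867, -0.1781, 0.0456]
ee_rot: [-3.142, 0.0, 0.095]
force: [0.9, 2.8, 0.8]
width: 0.0004
gripper_force: 1.1
```

Request:
servo_tool(
  deltas=[
    [1,-0.8,0,0,0,0,0],
    [1,-0.8,0,0,0,0,0],
    [1,-0.8,0,0,0,0,0],
  ],
)

```text
t: 16.25
eef_pos: [0.4844, -0.1783, 0.0456]
ee_rot: [3.142, -0.0, 0.095]
force: [1.2, 1.7, 0.5]
width: 0.0003
gripper_force: 1.0
```

Request:
servo_tool(
  deltas=[
    [1,-0.8,0,0,0,0,0],
    [1,-0.8,0,0,0,0,0],
    [1,-0.8,0,0,0,0,0],
  ],
)

```text
t: 16.5
eef_pos: [0.482, -0.1785, 0.0456]
ee_rot: [3.142, 0.0, 0.095]
force: [2.3, 1.7, -0.5]
width: 0.0002
gripper_force: 1.1
```

Request:
servo_tool(
  deltas=[
    [1,-0.8,0,0,0,0,0],
    [1,-0.8,0,0,0,0,0],
    [1,-0.8,0,0,0,0,0],
  ],
)

```text
t: 16.75
eef_pos: [0.4803, -0.1787, 0.0457]
ee_rot: [3.141, -0.001, 0.095]
force: [3.8, 2.4, -1.2]
width: 0.0007
gripper_force: 2.3
```

Force is rising, so the stop is here; I'll press a little further to confirm.

Request:
servo_tool(
  deltas=[
    [1,-0.8,0,0,0,0,0],
    [1,-0.8,0,0,0,0,0],
    [1,-0.8,0,0,0,0,0],
    [1,-0.8,0,0,0,0,0],
  ],
)

```text
t: 17.08
eef_pos: [0.4798, -0.179, 0.0464]
ee_rot: [3.141, -0.006, 0.095]
force: [9.1, 2.6, 1.0]
width: 0.0003
gripper_force: 3.5
```

At the stop. Backing off inside the tray, then lifting and moving aside.

Request:
servo_tool(
  deltas=[
    [1,4,0,0,0,0,0],
    [1,6,0,0,0,0,0],
    [1,10,0,0,0,0,0],
    [1,0,0,0,0,0,0],
    [1,0,0,-15,0,0,0],
    [1,0,0,-30,0,0,0],
    [1,0,0,-40,0,0,0],
    [1,0,0,-40,0,0,0],
    [1,0,0,-40,0,0,0],
    [1,0,-35,0,0,0,0],
    [1,0,-35,0,0,0,0],
    [1,0,-35,0,0,0,0],
    [1,0,-35,0,0,0,0],
    [1,0,-20,0,0,0,0],
    [1,0,0,0,0,0,0],
  ],
)

```text
t: 18.33
eef_pos: [0.4807, -0.0152, 0.2105]
ee_rot: [-3.141, 0.0, 0.097]
force: [0.2, 0.1, -0.1]
width: 0.0003
gripper_force: 0.0
```

Run:
```python
from h import *
s=arm.get_state(); print(s['eef_pos'],s['force'],s['t'])
f=arm.grab_frame('scene'); cv2.imwrite('pics/c5.png',cv2.resize(f['color'][:,:,::-1],None,fx=1.4,fy=1.4,interpolation=cv2.INTER_CUBIC))
t=arm.grab_frame('top')
a=cv2.resize(t['color'][90:250,160:400,::-1],None,fx=3.33,fy=3.33,interpolation=cv2.INTER_CUBIC); cv2.imwrite('pics/c6.png',a)
```

```text
[ 0.48069419 -0.01521798  0.21051577] [ 0.16381366  0.09456205 -0.07401331] 18.3333
```

View pics/c5.png

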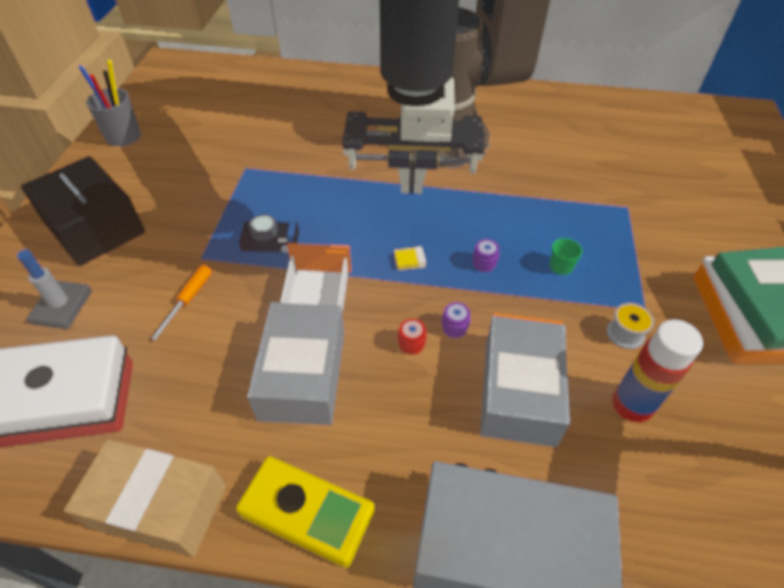

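View pics/c6.png

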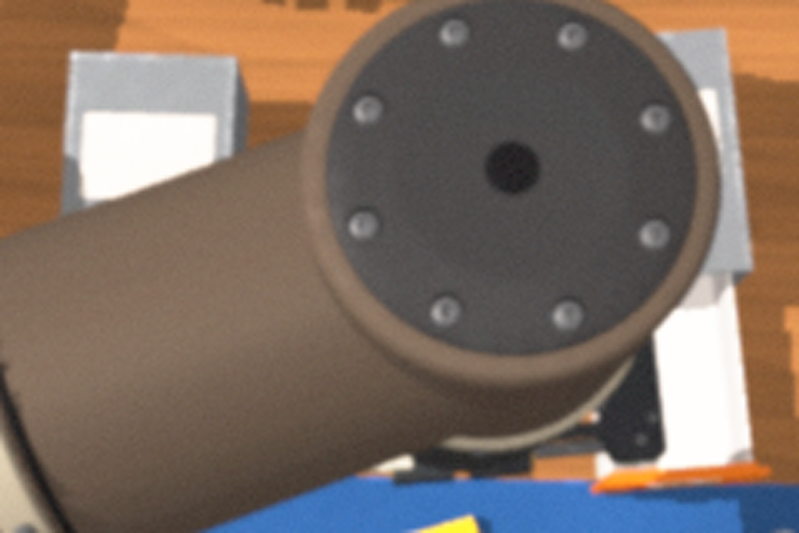

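The scene view shows the lens drawer shut, with its orange strip at the shell (528,320). The empty drawer is out, with its front at (320,255), the bystanders are in place and the arm is clear.

```bash
python3 -c "
from h import *
print(arm.job_done())"
```

```text
the job is handed in; nothing more can be done
None
```

I pushed the lens drawer shut until it stopped (under 3 N on the way, about 20 N against the end stop), then pushed the empty drawer out to its stop, and handed the job in at about 18 s. The lens couldn't be seen once its drawer was closed, so I haven't confirmed that it stayed standing.

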